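Set out the staining caddy

TASK

Set out the blue caddy for the staining session: stand the violet stain bottle in the compartment between the orange-lidded and blue-lidded cups, the red-capped bottle in the compartment directly behind the orange-lidded cup, the black-capped bottle in the one directly behind the blue-lidded cup (behind means on the far side from the robot), and stack the white-lidded cup squarely on top of the blue-lidded one. Everything must stand upright and be let go; leave the orange-lidded and blue-lidded cups, the dropper bottle and the roll of tape where they stand, and tip nothing over on the way.

Things in the scene. Friction and masses are not known exactly. Their poses are not given: they have to be found in the camera images.
- caddy: Blue caddy, fixed, 158 (x) x 234 (y) x 22 mm: low 6 mm walls make 2 rows of 3 compartments, each 70 x 70 mm inside, floor 6 mm up. Origin: centre of its underside; x points to the back row (away from the robot), y left (turned up to 12 degrees). Compartment centres: x -38 (front) or +38 mm (back), y -76, 0, +76 mm. Lips stick out 11 mm at both short ends. Behind it, from world x = 0.64 m on, wall cabinets hang 0.45 m above the worktop.
- cup_orange: Specimen cup with an orange screw lid, 70 mm high, body up to 56 mm wide, lid 59 mm wide (top 14 mm); stands in the left or the right compartment of the caddy's front row and stays there. Origin: centre of its underside; z points up along its axis.
- cup_blue: Specimen cup with a blue screw lid, 70 mm high, body up to 56 mm wide, lid 59 mm wide (top 14 mm), lid top flat; stands in the other end compartment of the caddy's front row and stays there. Origin: centre of its underside; z points up along its axis.
- bottle_violet: Small dark violet stain bottle with a violet cap, 62 mm high; body 25 mm wide up to 46 mm, cap 19 mm wide above. To be moved. Origin: centre of its underside; z points up along its axis.
- bottle_red_cap: White bottle with a red cap, 98 mm high; round body 42 mm wide up to 71 mm, cap 31 mm wide above. To be moved. Origin: centre of its underside; z points up along its axis.
- bottle_black_cap: Clear bottle with a black cap, a pale label and a brown band, 74 mm high; round body 33 mm wide up to 54 mm, cap 25 mm wide above. To be moved. Origin: centre of its underside; z points up along its axis.
- cup_white: Specimen cup with a white screw lid, 70 mm high, body up to 56 mm wide (slightly narrower at the foot), lid 59 mm wide (top 14 mm). To be moved. Origin: centre of its underside; z points up along its axis.
- dropper: Translucent white dropper bottle with a white cap and nozzle tip, 33 mm wide, 82 mm high; stands among the others and is to be left alone. Origin: centre of its underside; z points up along its axis.
- tape: Roll of black tape lying flat, 59 mm wide, 19 mm high; lies among the others and is to be left alone. Origin: centre of its underside; z points up along its axis.
There are look-alikes about, which are no part of the job. What is shaped like the bottle_violet but green is not meant.

How it is judged:
By the outcome, as a careful person would: the job done as asked, in the order asked, and still so for the second after the job is handed in, with the robot touching nothing.
It also fails if it takes over 112 s, if anything falls off the work surface, if the arm or the gripper's body presses on something with over 40 N, if the wrist force passes 120 N, or if a joint passes its speed limit or range.

ROBOT

A 6-joint arm with a two-finger parallel gripper is mounted at the origin on a cart in front of the work surface, level with it; the furniture and walls round the work are solid. World frame = base frame: x ahead of the robot, y to its left, z up, the work surface at z = 0. Lengths are in mm, angles in rad, forces in N, time in s.
With the tool pointing down it reaches from about 350 to 775 mm from the base axis. Payload 7.3 kg.
Tool frame: the origin (TCP) lies at the very end of the fingers, on their centre line; the grasp point (between the pads) lies bot.grip_point_offset behind it (bot.grip_point_offset is the distance from the TCP to the grasp point, in mm); z points along the fingers, y is the line along which they close (so a half turn about z gives the same grasp; the last joint's range is limited). The gripper opens to 92 mm and grips with 3 to 60 N. Pads are 19 mm wide; open, the fingers measure 130 mm over their backs; the gripper's body (75 mm by 190 mm) begins 47 mm behind the grasp point.
Start: joints at [-1.252, 0.342, 1.524, -0, 1.275, -0.146], TCP at [235.352, -469.312, 226.741] pointing down, gripper open.
Joint ranges: [-2.53, 2.53], [-0.77, 2.02], [0.04, 2.7], [-1, 4.14], [0.28, 2.66], [-3.11, 3.11]. Speed limits (rad/s): [2.57, 2.57, 3.14, 3.14, 3.14, 3.14].

INTERFACE

Orientations are given as [roll, pitch, yaw] about the fixed x, y, z axes, in that order (R = Rz(yaw) Ry(pitch) Rx(roll)).
In Python, from plant import bot gives the robot as it stands. The module is installed in compiled form; this text tells all that it offers.
- The arm moves only by the tool carry_out, never from a script. Its argument "plan" is a list of rows, each an object of numbers: "tx", "ty", "tz": the shift along the world's x, y, z in mm; "rx", "ry", "rz": the turn, a rotation vector about the world's x, y, z in rad. A call has 1 to 12 rows; each row shifts and turns the commanded pose from where the row before left it; what a row does not reach is not made up. A row lasts 1/10 s, in which the tool goes at most 50 mm and 8.59 degrees, less where a joint would pass 70% of its speed; a pose out of reach is approached as far as the arm can. A call with a gripper value outside its range is refused whole. "gripper" is the closure, from 0 (fully open) to 1 (shut), set as the call begins (left out, the last holds). The fingers move at their own pace and stop on an object; the grip force is fixed at half the most. Time passes only in rows, so rows that do not move let the fingers close. It gives the time, the measured TCP pose, the force, the opening and the grip force at its end, in the units of the state.
- bot.get_obs(): the state, without advancing time (a new reading comes with each control period).
- bot.capture(name): name is "side" or "top"; returns the picture (480x640x3 uint8, red, green, blue); there is no depth.
- bot.camera_model(name): a dict with "camera_matrix" (3x3 intrinsics, pixels), "R" (3x3) and "t" (3): a world point X has camera coordinates R X + t. Camera axes: x right, y down, z forward; pixel columns grow to the right and rows downward; lengths in mm; the calibration is good to about 2 mm. A picture is of the moment at which its call begins. camera_model takes no time and is no camera call.
- bot.close_job(): hands the job in; it is judged then, once.
The state is a dict: "time": time; "joint_positions": joint angles; "dq": joint speeds; "tau": joint torques, N m; "tool_pos": TCP position; "tcp_rot": TCP orientation; "contact_force": force on the tool from outside, world axes, zero at the start; "moment": the same for the moment, N m; "grip_width": finger opening in mm; "finger_force": force on a finger pad.
Only numpy, scipy, OpenCV 4.12 (cv2) and the standard library are available. Lean on these libraries where they do the work, as an engineer would, in place of code of your own. Each camera call takes 0.05 s, during which the arm holds its last target. There are 200 camera calls.

## Working session

There is one attempt and no reset: what is moved stays moved. The work goes in short steps, Python scripts to look and compute and a tool call to move; the robot and the scene stay as the last step left them, time stands still between calls to the robot, and variables do not carry over. Pictures are saved under pics/ and viewed, at most 14 in all, crops included, and the job is handed in when it is done.

Besides the shell and the picture viewer there is one more tool, called after ">>>" as name(argument=value, ...), one argument or row to a line, values as JSON. carry_out: Moves the arm, as the interface text tells. Its arguments: {"type":"object","properties":{"plan":{"type":"array"},"gripper":{"type":"number"}},"required":["plan"]}

```bash
mkdir -p pics; python3 - <<'E'
from plant import bot
import cv2
for n in("top","side"):
    cv2.imwrite(f"pics/{n}0.png",bot.capture(n)[:,:,::-1]); m=bot.camera_model(n); print(n,m)
o=bot.get_obs(); print(o, bot.grip_point_offset)
E
```

```text
top {'camera_matrix': array([[499.91785749,   0.        , 321.62092562],
       [  0.        , 499.91785749, 238.41987445],
       [  0.        ,   0.        ,   1.        ]]), 'R': array([[-0.01738329, -0.99965114, -0.01988531],
       [-0.99913865,  0.01811702, -0.03733279],
       [ 0.03768003,  0.01921921, -0.99910502]]), 't': array([  17.59268281,  485.83632568, 1058.37645409])}
side {'camera_matrix': array([[442.09653502,   0.        , 323.50462478],
       [  0.        , 442.09653502, 236.95264307],
       [  0.        ,   0.        ,   1.        ]]), 'R': array([[ 0.99245169, -0.12255111, -0.00456789],
       [-0.06423149, -0.4877122 , -0.87063834],
       [ 0.10446988,  0.8643599 , -0.49190244]]), 't': array([-494.14309796,   72.93450902, 1000.72368532])}
{'time': 0.1, 'joint_positions': array([-1.25200486e+00,  3.42647376e-01,  1.52492909e+00, -2.79674425e-05,
        1.27538254e+00, -1.46016336e-01]), 'dq': array([-0.00021537, -0.00072554, -0.0023344 ,  0.00064773, -0.00094484,
       -0.0003766 ]), 'tau': array([ 1.84120116e-03, -4.32003701e+01, -2.44693333e+01,  7.19124824e-02,
        5.24965615e-02, -1.94714755e-05]), 'tool_pos': array([ 235.22139691, -468.95108529,  226.11474621]), 'tcp_rot': array([-3.14023696e+00, -1.72340345e-04,  4.64815849e-01]), 'contact_force': array([-0.08187758,  0.39362118, -0.15326809]), 'moment': array([-0.02519936, -0.03260968, -0.0134371 ]), 'finger_force': 0.0, 'grip_width': 91.93329161627189} 18.8
```

View pics/top0.png

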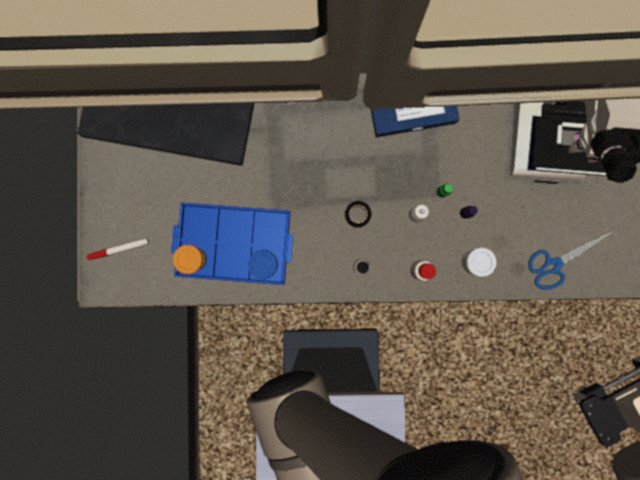

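View pics/side0.png

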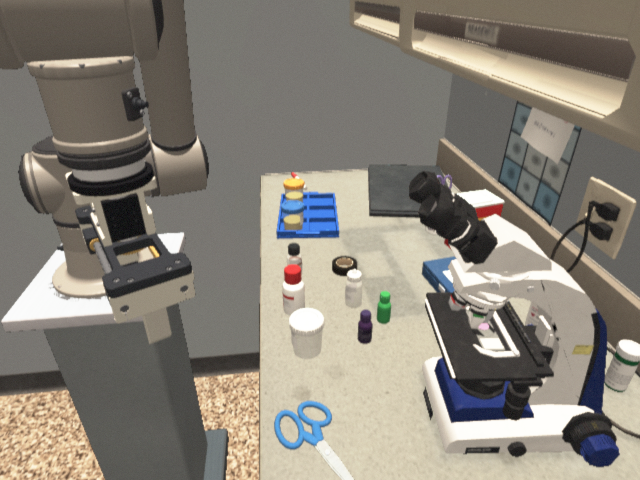

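The top view shows the caddy at about (177..291, 203..284), orange lid at (188,260), blue lid at (263,263), black cap at (362,267), red cap at (427,271), white cup at (481,262), violet at (469,212), dropper at (421,212), green at (446,190) and tape at (358,214). The side view confirms these. I'll enlarge next.

```bash
python3 - <<'E'
import cv2
im=cv2.imread("pics/top0.png")
cv2.imwrite("pics/a.png",cv2.resize(im[180:290,345:505],None,fx=5,fy=5,interpolation=cv2.INTER_CUBIC))
cv2.imwrite("pics/b.png",cv2.resize(im[195:295,165:301],None,fx=5,fy=5,interpolation=cv2.INTER_CUBIC))
E
```

```text
(no output)
```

View pics/a.png

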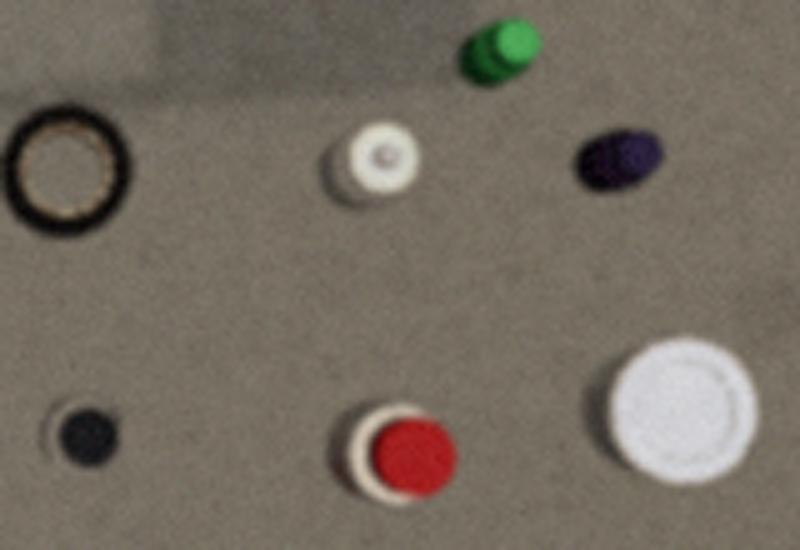

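View pics/b.png

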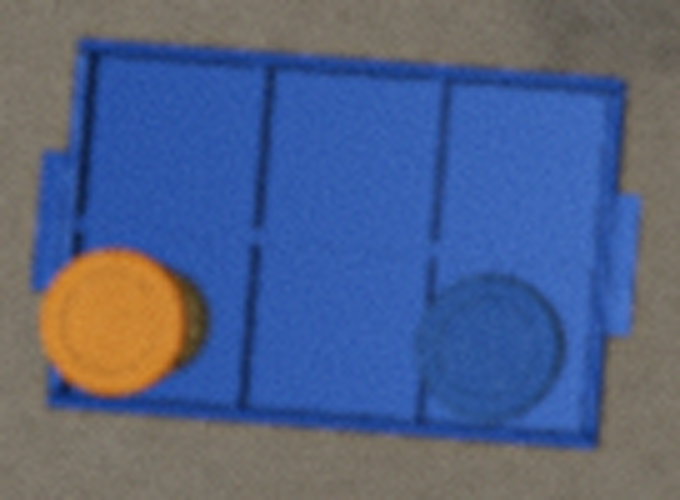

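The crops show, in 5x coordinates: black cap (89,437), red cap (414,455), white lid (683,410), violet cap (640,153), dropper (385,157), tape (67,170). In the caddy crop: orange lid (113,322), blue lid (490,345), rim corners (82,40), (625,80), (597,447), (50,405).

```bash
cat > h.py <<'E'
import numpy as np
from plant import bot
def ray(cam,u,v,z):
    m=bot.camera_model(cam); R,t=np.array(m["R"]),np.array(m["t"])
    c=-R.T@t; d=R.T@np.linalg.solve(m["camera_matrix"],[u,v,1.])
    return c+d*(z-c[2])/d[2]
def proj(cam,X):
    m=bot.camera_model(cam); p=m["camera_matrix"]@(m["R"]@np.array(X,float)+m["t"]); return p[:2]/p[2]
E
python3 - <<'E'
from h import *
np.set_printoptions(precision=1,suppress=True)
for n,x,y,z in [("black",89,437,74),("red",414,455,98),("white",683,410,70),("violet",640,153,62),("dropper",385,157,80),("green",519,43,62),("tape",67,170,19)]:
    p=ray("top",345+x/5-.4,180+y/5-.4,z); print(n,p,"side px",proj("side",p))
for n,x,y in [("orange",113,322),("blue",490,345)]:
    p=ray("top",165+x/5-.4,195+y/5-.4,76); print(n,p,"side px",proj("side",p))
C=np.array([ray("top",165+x/5-.4,195+y/5-.4,22)[:2] for x,y in [(82,40),(625,80),(597,447),(50,405)]])
print(C,[np.linalg.norm(C[i]-C[i-1]) for i in range(4)])
c=C.mean(0); ey=C[0]+C[3]-C[1]-C[2]; a=np.arctan2(-ey[0],ey[1]);print("caddy",c,a,np.degrees(a))
R=np.array([[np.cos(a),-np.sin(a)],[np.sin(a),np.cos(a)]])
for x in(-38,38):
    for y in(-76,0,76): print(x,y,c+R@[x,y])
E
```

```text
black [425.  -72.8  74. ] side px [293.7 244.8]
red [ 416.4 -197.4   98. ] side px [292.9 267.6]
white [ 431.7 -310.2   70. ] side px [306.8 317.6]
violet [ 535.6 -298.3   62. ] side px [365.9 311.8]
dropper [ 534.4 -192.3   80. ] side px [354.4 269.6]
green [ 581.3 -250.9   62. ] side px [385.  293.4]
tape [536.9 -69.2  19. ] side px [344.6 261.9]
orange [447.1 278.5  76. ] side px [293.5 181.2]
blue [435.2 126.8  76. ] side px [292.6 204.1]
[[567.3 306.6]
 [545.8  75.5]
 [391.   89.6]
 [412.5 321.3]] [np.float64(155.46966303604012), np.float64(232.10836189165252), np.float64(155.41452111665703), np.float64(232.6531371961285)]
caddy [479.1 198.2] -0.09272672586768654 -5.312850040284995
-38 -76 [434.3 126.1]
-38 0 [441.3 201.8]
-38 76 [448.3 277.4]
38 -76 [509.9 119.1]
38 0 [517.  194.7]
38 76 [524.  270.4]
```

Measurements agree with the given sizes: the caddy comes out at about 155x232 and the cups sit on their compartment centres. First the violet bottle, with the fingers closing along caddy x.

>>> carry_out(
  plan=[
    {"tx":37.5,"ty":21.3,"tz":-9,"rz":0.127},
    {"tx":37.5,"ty":21.3,"tz":-9,"rz":0.127},
    {"tx":37.5,"ty":21.3,"tz":-9,"rz":0.127},
    {"tx":37.5,"ty":21.3,"tz":-9,"rz":0.127},
    {"tx":37.5,"ty":21.3,"tz":-9,"rz":0.127},
    {"tx":37.5,"ty":21.3,"tz":-9,"rz":0.127},
    {"tx":37.5,"ty":21.3,"tz":-9,"rz":0.127},
    {"tx":37.5,"ty":21.3,"tz":-9,"rz":0.127},
    {},
    {},
  ],
  gripper=0,
)

```text
invalid input at $.plan[0]: expected keys tx, ty, tz, rx, ry, rz
```

>>> carry_out(
  plan=[
    {"tx":37.5,"ty":21.3,"tz":-9,"rx":0,"ry":0,"rz":0.127},
    {"tx":37.5,"ty":21.3,"tz":-9,"rx":0,"ry":0,"rz":0.127},
    {"tx":37.5,"ty":21.3,"tz":-9,"rx":0,"ry":0,"rz":0.127},
    {"tx":37.5,"ty":21.3,"tz":-9,"rx":0,"ry":0,"rz":0.127},
    {"tx":37.5,"ty":21.3,"tz":-9,"rx":0,"ry":0,"rz":0.127},
    {"tx":37.5,"ty":21.3,"tz":-9,"rx":0,"ry":0,"rz":0.127},
    {"tx":37.5,"ty":21.3,"tz":-9,"rx":0,"ry":0,"rz":0.127},
    {"tx":37.5,"ty":21.3,"tz":-9,"rx":0,"ry":0,"rz":0.127},
    {"tx":0,"ty":0,"tz":0,"rx":0,"ry":0,"rz":0},
    {"tx":0,"ty":0,"tz":0,"rx":0,"ry":0,"rz":0},
  ],
  gripper=0,
)

```text
time: 1.1
tool_pos: [535.4, -298.0, 153.8]
tcp_rot: [-3.14, -0.001, 1.482]
contact_force: [-0.8, -0.7, -0.4]
grip_width: 91.9
finger_force: 0.0
```

>>> carry_out(
  plan=[
    {"tx":0,"ty":0,"tz":-30,"rx":0,"ry":0,"rz":0},
    {"tx":0,"ty":0,"tz":-35,"rx":0,"ry":0,"rz":0},
    {"tx":0,"ty":0,"tz":-35,"rx":0,"ry":0,"rz":0},
    {"tx":0,"ty":0,"tz":-20,"rx":0,"ry":0,"rz":0},
    {"tx":0,"ty":0,"tz":-12,"rx":0,"ry":0,"rz":0},
    {"tx":0,"ty":0,"tz":0,"rx":0,"ry":0,"rz":0},
    {"tx":0,"ty":0,"tz":0,"rx":0,"ry":0,"rz":0},
  ],
)

```text
time: 1.8
tool_pos: [535.5, -299.9, 23.9]
tcp_rot: [3.14, 0.001, 1.48]
contact_force: [0.2, -0.3, 0.4]
grip_width: 91.9
finger_force: 0.0
```

>>> carry_out(
  plan=[
    {"tx":0,"ty":0,"tz":0,"rx":0,"ry":0,"rz":0},
    {"tx":0,"ty":0,"tz":0,"rx":0,"ry":0,"rz":0},
    {"tx":0,"ty":0,"tz":0,"rx":0,"ry":0,"rz":0},
    {"tx":0,"ty":0,"tz":0,"rx":0,"ry":0,"rz":0},
    {"tx":0,"ty":0,"tz":0,"rx":0,"ry":0,"rz":0},
    {"tx":0,"ty":0,"tz":0,"rx":0,"ry":0,"rz":0},
    {"tx":0,"ty":0,"tz":0,"rx":0,"ry":0,"rz":0},
    {"tx":0,"ty":0,"tz":0,"rx":0,"ry":0,"rz":0},
    {"tx":0,"ty":0,"tz":0,"rx":0,"ry":0,"rz":0},
    {"tx":0,"ty":0,"tz":0,"rx":0,"ry":0,"rz":0},
  ],
  gripper=1,
)

```text
time: 2.8
tool_pos: [535.3, -298.9, 22.7]
tcp_rot: [-3.142, -0.0, 1.481]
contact_force: [0.1, 0.4, -0.3]
grip_width: 23.9
finger_force: 29.8
```

>>> carry_out(
  plan=[
    {"tx":0,"ty":0,"tz":20,"rx":0,"ry":0,"rz":0},
    {"tx":0,"ty":0,"tz":35,"rx":0,"ry":0,"rz":0},
    {"tx":0,"ty":0,"tz":40,"rx":0,"ry":0,"rz":0},
    {"tx":0,"ty":10,"tz":35,"rx":0,"ry":0,"rz":0},
    {"tx":-6,"ty":30,"tz":0,"rx":0,"ry":0,"rz":0},
    {"tx":-8,"ty":40,"tz":0,"rx":0,"ry":0,"rz":0},
    {"tx":-8,"ty":40,"tz":0,"rx":0,"ry":0,"rz":0},
    {"tx":-8,"ty":40,"tz":0,"rx":0,"ry":0,"rz":0},
    {"tx":-8,"ty":40,"tz":0,"rx":0,"ry":0,"rz":0},
    {"tx":-8,"ty":40,"tz":0,"rx":0,"ry":0,"rz":0},
    {"tx":-8,"ty":40,"tz":0,"rx":0,"ry":0,"rz":0},
    {"tx":-8,"ty":40,"tz":0,"rx":0,"ry":0,"rz":0},
  ],
)

```text
time: 4.0
tool_pos: [472.8, 22.6, 152.9]
tcp_rot: [3.141, -0.0, 1.48]
contact_force: [0.6, 0.2, 0.3]
grip_width: 23.8
finger_force: 29.8
```

>>> carry_out(
  plan=[
    {"tx":-8,"ty":40,"tz":0,"rx":0,"ry":0,"rz":0},
    {"tx":-8,"ty":40,"tz":0,"rx":0,"ry":0,"rz":0},
    {"tx":-8,"ty":40,"tz":0,"rx":0,"ry":0,"rz":0},
    {"tx":-6,"ty":30,"tz":0,"rx":0,"ry":0,"rz":0},
    {"tx":-3,"ty":15,"tz":0,"rx":0,"ry":0,"rz":0},
    {"tx":0,"ty":0,"tz":0,"rx":0,"ry":0,"rz":0},
    {"tx":0,"ty":0,"tz":0,"rx":0,"ry":0,"rz":0},
  ],
)

```text
time: 4.7
tool_pos: [440.3, 185.9, 152.7]
tcp_rot: [3.141, 0.0, 1.482]
contact_force: [-0.3, -0.7, -0.3]
grip_width: 23.9
finger_force: 29.8
```

>>> carry_out(
  plan=[
    {"tx":1,"ty":16,"tz":0,"rx":0,"ry":0,"rz":0},
    {"tx":0,"ty":0,"tz":-25,"rx":0,"ry":0,"rz":0},
    {"tx":0,"ty":0,"tz":-30,"rx":0,"ry":0,"rz":0},
    {"tx":0,"ty":0,"tz":-30,"rx":0,"ry":0,"rz":0},
    {"tx":0,"ty":0,"tz":-15,"rx":0,"ry":0,"rz":0},
    {"tx":0,"ty":0,"tz":-10,"rx":0,"ry":0,"rz":0},
    {"tx":0,"ty":0,"tz":-5,"rx":0,"ry":0,"rz":0},
    {"tx":0,"ty":0,"tz":-5,"rx":0,"ry":0,"rz":0},
    {"tx":0,"ty":0,"tz":-3,"rx":0,"ry":0,"rz":0},
    {"tx":0,"ty":0,"tz":0,"rx":0,"ry":0,"rz":0},
    {"tx":0,"ty":0,"tz":0,"rx":0,"ry":0,"rz":0},
  ],
)

```text
time: 5.8
tool_pos: [441.6, 202.2, 30.2]
tcp_rot: [3.141, -0.0, 1.481]
contact_force: [-0.3, 0.0, 0.1]
grip_width: 23.5
finger_force: 29.8
```

>>> carry_out(
  plan=[
    {"tx":0,"ty":0,"tz":-1.5,"rx":0,"ry":0,"rz":0},
    {"tx":0,"ty":0,"tz":0,"rx":0,"ry":0,"rz":0},
    {"tx":0,"ty":0,"tz":0,"rx":0,"ry":0,"rz":0},
  ],
)

```text
time: 6.1
tool_pos: [441.7, 202.2, 28.5]
tcp_rot: [3.141, -0.0, 1.481]
contact_force: [0.9, -0.1, 1.6]
grip_width: 23.5
finger_force: 29.8
```

>>> carry_out(
  plan=[
    {"tx":0,"ty":0,"tz":0,"rx":0,"ry":0,"rz":0},
    {"tx":0,"ty":0,"tz":0,"rx":0,"ry":0,"rz":0},
    {"tx":0,"ty":0,"tz":0,"rx":0,"ry":0,"rz":0},
    {"tx":0,"ty":0,"tz":0,"rx":0,"ry":0,"rz":0},
    {"tx":0,"ty":0,"tz":0,"rx":0,"ry":0,"rz":0},
    {"tx":0,"ty":0,"tz":20,"rx":0,"ry":0,"rz":0},
    {"tx":0,"ty":0,"tz":30,"rx":0,"ry":0,"rz":0},
    {"tx":0,"ty":0,"tz":40,"rx":0,"ry":0,"rz":0},
    {"tx":0,"ty":0,"tz":40,"rx":0,"ry":0,"rz":0},
    {"tx":0,"ty":-20,"tz":10,"rx":0,"ry":0,"rz":0},
  ],
  gripper=0.3,
)

```text
time: 7.1
tool_pos: [443.4, 183.7, 172.5]
tcp_rot: [3.134, -0.003, 1.483]
contact_force: [0.2, -0.6, -0.6]
grip_width: 64.5
finger_force: 0.0
```

>>> carry_out(
  plan=[
    {"tx":-2,"ty":-30,"tz":0,"rx":0,"ry":0,"rz":-0.143},
    {"tx":-2.5,"ty":-35,"tz":0,"rx":0,"ry":0,"rz":-0.143},
    {"tx":-2.5,"ty":-35,"tz":0,"rx":0,"ry":0,"rz":-0.143},
    {"tx":-2.5,"ty":-35,"tz":0,"rx":0,"ry":0,"rz":-0.143},
    {"tx":-2.5,"ty":-35,"tz":0,"rx":0,"ry":0,"rz":-0.143},
    {"tx":-2.5,"ty":-35,"tz":0,"rx":0,"ry":0,"rz":-0.143},
    {"tx":-2.5,"ty":-35,"tz":0,"rx":0,"ry":0,"rz":-0.143},
    {"tx":-2.5,"ty":-35,"tz":0,"rx":0,"ry":0,"rz":-0.143},
    {"tx":-2.5,"ty":-35,"tz":0,"rx":0,"ry":0,"rz":-0.143},
    {"tx":-2.5,"ty":-35,"tz":0,"rx":0,"ry":0,"rz":-0.143},
    {"tx":-2,"ty":-33,"tz":0,"rx":0,"ry":0,"rz":-0.143},
    {"tx":0,"ty":0,"tz":0,"rx":0,"ry":0,"rz":0},
  ],
  gripper=0,
)

```text
time: 8.3
tool_pos: [414.8, -199.3, 168.2]
tcp_rot: [3.14, -0.001, -0.099]
contact_force: [1.0, 0.9, 0.7]
grip_width: 91.9
finger_force: 0.0
```

>>> carry_out(
  plan=[
    {"tx":0,"ty":0,"tz":0,"rx":0,"ry":0,"rz":0},
    {"tx":0,"ty":0,"tz":0,"rx":0,"ry":0,"rz":0},
  ],
)

```text
time: 8.5
tool_pos: [414.7, -195.0, 168.1]
tcp_rot: [-3.141, 0.001, -0.09]
contact_force: [0.1, 0.3, -0.8]
grip_width: 91.9
finger_force: 0.0
```

```bash
python3 - <<'E'
from plant import bot
import cv2
for n in("top","side"): cv2.imwrite(f"pics/{n}1.png",bot.capture(n)[:,:,::-1])
a=cv2.imread("pics/top1.png")[180:300,160:520];b=cv2.imread("pics/side1.png")[150:400,220:460]
cv2.imwrite("pics/m1.png",cv2.resize(a,None,fx=2.2,fy=2.2)); cv2.imwrite("pics/s1.png",cv2.resize(b,None,fx=2.3,fy=2.3))
E
```

```text
(no output)
```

View pics/s1.png

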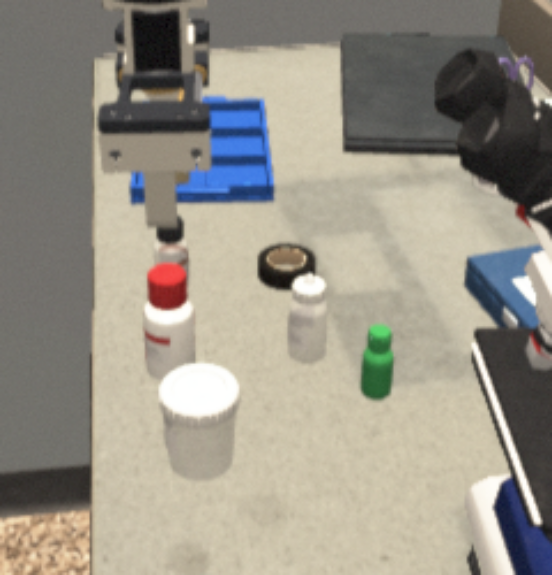

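The violet bottle has left its old place, everything else still stands, and the gripper is above the red cap near (170,280) in the crop. Descending to z 39.

>>> carry_out(
  plan=[
    {"tx":1.5,"ty":-2,"tz":-25,"rx":0,"ry":0,"rz":0},
    {"tx":0,"ty":0,"tz":-35,"rx":0,"ry":0,"rz":0},
    {"tx":0,"ty":0,"tz":-35,"rx":0,"ry":0,"rz":0},
    {"tx":0,"ty":0,"tz":-20,"rx":0,"ry":0,"rz":0},
    {"tx":0,"ty":0,"tz":-14,"rx":0,"ry":0,"rz":0},
    {"tx":0,"ty":0,"tz":0,"rx":0,"ry":0,"rz":0},
    {"tx":0,"ty":0,"tz":0,"rx":0,"ry":0,"rz":0},
  ],
)

```text
time: 9.3
tool_pos: [416.6, -197.4, 39.6]
tcp_rot: [3.142, 0.0, -0.091]
contact_force: [-0.7, -0.3, 0.8]
grip_width: 91.6
finger_force: 0.0
```

>>> carry_out(
  plan=[
    {"tx":0,"ty":0,"tz":0,"rx":0,"ry":0,"rz":0},
    {"tx":0,"ty":0,"tz":0,"rx":0,"ry":0,"rz":0},
    {"tx":0,"ty":0,"tz":0,"rx":0,"ry":0,"rz":0},
    {"tx":0,"ty":0,"tz":0,"rx":0,"ry":0,"rz":0},
    {"tx":0,"ty":0,"tz":0,"rx":0,"ry":0,"rz":0},
    {"tx":0,"ty":0,"tz":0,"rx":0,"ry":0,"rz":0},
    {"tx":0,"ty":0,"tz":0,"rx":0,"ry":0,"rz":0},
    {"tx":0,"ty":0,"tz":0,"rx":0,"ry":0,"rz":0},
  ],
  gripper=1,
)

```text
time: 10.1
tool_pos: [416.4, -198.0, 39.2]
tcp_rot: [3.141, 0.0, -0.092]
contact_force: [0.4, -1.4, -0.1]
grip_width: 40.5
finger_force: 30.0
```

>>> carry_out(
  plan=[
    {"tx":0,"ty":0,"tz":20,"rx":0,"ry":0,"rz":0},
    {"tx":0,"ty":0,"tz":35,"rx":0,"ry":0,"rz":0},
    {"tx":0,"ty":0,"tz":45,"rx":0,"ry":0,"rz":0},
    {"tx":0,"ty":0,"tz":35,"rx":0,"ry":0,"rz":0},
    {"tx":7,"ty":30,"tz":0,"rx":0,"ry":0,"rz":0},
    {"tx":9,"ty":40,"tz":0,"rx":0,"ry":0,"rz":0},
    {"tx":9,"ty":40,"tz":0,"rx":0,"ry":0,"rz":0},
    {"tx":9,"ty":40,"tz":0,"rx":0,"ry":0,"rz":0},
    {"tx":9,"ty":40,"tz":0,"rx":0,"ry":0,"rz":0},
    {"tx":9,"ty":40,"tz":0,"rx":0,"ry":0,"rz":0},
    {"tx":9,"ty":40,"tz":0,"rx":0,"ry":0,"rz":0},
    {"tx":9,"ty":40,"tz":0,"rx":0,"ry":0,"rz":0},
  ],
)

```text
time: 11.3
tool_pos: [486.2, 113.8, 174.0]
tcp_rot: [3.141, 0.001, -0.092]
contact_force: [0.7, -1.4, -0.6]
grip_width: 40.9
finger_force: 30.0
```

>>> carry_out(
  plan=[
    {"tx":9,"ty":40,"tz":0,"rx":0,"ry":0,"rz":0},
    {"tx":9,"ty":40,"tz":0,"rx":0,"ry":0,"rz":0},
    {"tx":9,"ty":40,"tz":0,"rx":0,"ry":0,"rz":0},
    {"tx":7,"ty":25,"tz":0,"rx":0,"ry":0,"rz":0},
    {"tx":3,"ty":13,"tz":0,"rx":0,"ry":0,"rz":0},
    {"tx":0,"ty":0,"tz":0,"rx":0,"ry":0,"rz":0},
    {"tx":0,"ty":0,"tz":0,"rx":0,"ry":0,"rz":0},
    {"tx":0,"ty":0,"tz":0,"rx":0,"ry":0,"rz":0},
  ],
)

```text
time: 12.1
tool_pos: [523.2, 268.6, 174.2]
tcp_rot: [3.141, 0.001, -0.094]
contact_force: [0.5, -0.2, -1.2]
grip_width: 40.7
finger_force: 30.0
```

>>> carry_out(
  plan=[
    {"tx":1,"ty":2,"tz":-15,"rx":0,"ry":0,"rz":0},
    {"tx":0,"ty":0,"tz":-30,"rx":0,"ry":0,"rz":0},
    {"tx":0,"ty":0,"tz":-30,"rx":0,"ry":0,"rz":0},
    {"tx":0,"ty":0,"tz":-25,"rx":0,"ry":0,"rz":0},
    {"tx":0,"ty":0,"tz":-15,"rx":0,"ry":0,"rz":0},
    {"tx":0,"ty":0,"tz":-7,"rx":0,"ry":0,"rz":0},
    {"tx":0,"ty":0,"tz":-4,"rx":0,"ry":0,"rz":0},
    {"tx":0,"ty":0,"tz":-2,"rx":0,"ry":0,"rz":0},
    {"tx":0,"ty":0,"tz":0,"rx":0,"ry":0,"rz":0},
    {"tx":0,"ty":0,"tz":0,"rx":0,"ry":0,"rz":0},
  ],
)

```text
time: 13.1
tool_pos: [524.8, 272.2, 47.1]
tcp_rot: [-3.141, -0.001, -0.092]
contact_force: [0.3, 0.3, -0.8]
grip_width: 40.5
finger_force: 30.0
```

>>> carry_out(
  plan=[
    {"tx":0,"ty":0,"tz":-1.5,"rx":0,"ry":0,"rz":0},
    {"tx":0,"ty":0,"tz":0,"rx":0,"ry":0,"rz":0},
    {"tx":0,"ty":0,"tz":0,"rx":0,"ry":0,"rz":0},
  ],
)

```text
time: 13.4
tool_pos: [524.8, 272.3, 45.3]
tcp_rot: [-3.141, -0.001, -0.092]
contact_force: [0.4, 0.6, 2.7]
grip_width: 40.8
finger_force: 30.0
```

>>> carry_out(
  plan=[
    {"tx":0,"ty":0,"tz":0,"rx":0,"ry":0,"rz":0},
    {"tx":0,"ty":0,"tz":0,"rx":0,"ry":0,"rz":0},
    {"tx":0,"ty":0,"tz":0,"rx":0,"ry":0,"rz":0},
    {"tx":0,"ty":0,"tz":0,"rx":0,"ry":0,"rz":0},
    {"tx":0,"ty":0,"tz":0,"rx":0,"ry":0,"rz":0},
    {"tx":0,"ty":0,"tz":20,"rx":0,"ry":0,"rz":0},
    {"tx":0,"ty":0,"tz":35,"rx":0,"ry":0,"rz":0},
    {"tx":0,"ty":0,"tz":40,"rx":0,"ry":0,"rz":0},
    {"tx":0,"ty":0,"tz":35,"rx":0,"ry":0,"rz":0},
    {"tx":0,"ty":0,"tz":0,"rx":0,"ry":0,"rz":0},
  ],
  gripper=0,
)

```text
time: 14.4
tool_pos: [526.9, 273.1, 180.3]
tcp_rot: [-3.137, -0.009, -0.092]
contact_force: [1.9, 0.1, 0.1]
grip_width: 92.1
finger_force: 0.0
```

>>> carry_out(
  plan=[
    {"tx":-8,"ty":-30,"tz":0,"rx":0,"ry":0,"rz":0},
    {"tx":-12,"ty":-40,"tz":0,"rx":0,"ry":0,"rz":0},
    {"tx":-12,"ty":-40,"tz":0,"rx":0,"ry":0,"rz":0},
    {"tx":-12,"ty":-40,"tz":0,"rx":0,"ry":0,"rz":0},
    {"tx":-12,"ty":-40,"tz":0,"rx":0,"ry":0,"rz":0},
    {"tx":-12,"ty":-40,"tz":0,"rx":0,"ry":0,"rz":0},
    {"tx":-12,"ty":-40,"tz":0,"rx":0,"ry":0,"rz":0},
    {"tx":-12,"ty":-40,"tz":0,"rx":0,"ry":0,"rz":0},
    {"tx":-8,"ty":-35,"tz":-20,"rx":0,"ry":0,"rz":0},
    {"tx":0,"ty":0,"tz":-20,"rx":0,"ry":0,"rz":0},
    {"tx":0,"ty":0,"tz":-20,"rx":0,"ry":0,"rz":0},
    {"tx":0,"ty":0,"tz":0,"rx":0,"ry":0,"rz":0},
  ],
)

```text
time: 15.6
tool_pos: [422.3, -72.6, 112.4]
tcp_rot: [-3.14, 0.006, -0.093]
contact_force: [0.7, 1.4, 0.1]
grip_width: 91.7
finger_force: 0.0
```

>>> carry_out(
  plan=[
    {"tx":0,"ty":0,"tz":0,"rx":0,"ry":0,"rz":0},
    {"tx":0,"ty":0,"tz":0,"rx":0,"ry":0,"rz":0},
  ],
)

```text
time: 15.8
tool_pos: [424.9, -72.8, 115.5]
tcp_rot: [3.141, -0.001, -0.092]
contact_force: [-0.8, -0.3, 0.4]
grip_width: 92.0
finger_force: 0.0
```

>>> carry_out(
  plan=[
    {"tx":0,"ty":0,"tz":-25,"rx":0,"ry":0,"rz":0},
    {"tx":0,"ty":0,"tz":-30,"rx":0,"ry":0,"rz":0},
    {"tx":0,"ty":0,"tz":-25,"rx":0,"ry":0,"rz":0},
    {"tx":0,"ty":0,"tz":-13.5,"rx":0,"ry":0,"rz":0},
    {"tx":0,"ty":0,"tz":0,"rx":0,"ry":0,"rz":0},
    {"tx":0,"ty":0,"tz":0,"rx":0,"ry":0,"rz":0},
  ],
)

```text
time: 16.4
tool_pos: [425.0, -72.9, 22.0]
tcp_rot: [3.141, -0.001, -0.092]
contact_force: [-0.7, 0.9, -0.2]
grip_width: 91.6
finger_force: 0.0
```

>>> carry_out(
  plan=[
    {"tx":0,"ty":0,"tz":0,"rx":0,"ry":0,"rz":0},
    {"tx":0,"ty":0,"tz":0,"rx":0,"ry":0,"rz":0},
    {"tx":0,"ty":0,"tz":0,"rx":0,"ry":0,"rz":0},
    {"tx":0,"ty":0,"tz":0,"rx":0,"ry":0,"rz":0},
    {"tx":0,"ty":0,"tz":0,"rx":0,"ry":0,"rz":0},
    {"tx":0,"ty":0,"tz":0,"rx":0,"ry":0,"rz":0},
    {"tx":0,"ty":0,"tz":0,"rx":0,"ry":0,"rz":0},
    {"tx":0,"ty":0,"tz":0,"rx":0,"ry":0,"rz":0},
    {"tx":0,"ty":0,"tz":0,"rx":0,"ry":0,"rz":0},
  ],
  gripper=1,
)

```text
time: 17.3
tool_pos: [424.3, -72.9, 21.2]
tcp_rot: [3.142, 0.0, -0.092]
contact_force: [0.1, -0.8, 0.4]
grip_width: 32.0
finger_force: 30.0
```

>>> carry_out(
  plan=[
    {"tx":0,"ty":0,"tz":20,"rx":0,"ry":0,"rz":0},
    {"tx":0,"ty":0,"tz":35,"rx":0,"ry":0,"rz":0},
    {"tx":0,"ty":0,"tz":40,"rx":0,"ry":0,"rz":0},
    {"tx":5,"ty":12,"tz":25,"rx":0,"ry":0,"rz":0},
    {"tx":15,"ty":35,"tz":0,"rx":0,"ry":0,"rz":0},
    {"tx":17,"ty":38,"tz":0,"rx":0,"ry":0,"rz":0},
    {"tx":17,"ty":38,"tz":0,"rx":0,"ry":0,"rz":0},
    {"tx":17,"ty":38,"tz":0,"rx":0,"ry":0,"rz":0},
    {"tx":10,"ty":20,"tz":0,"rx":0,"ry":0,"rz":0},
    {"tx":4,"ty":11,"tz":0,"rx":0,"ry":0,"rz":0},
    {"tx":0,"ty":0,"tz":0,"rx":0,"ry":0,"rz":0},
    {"tx":0,"ty":0,"tz":0,"rx":0,"ry":0,"rz":0},
  ],
)

```text
time: 18.5
tool_pos: [508.7, 118.3, 141.0]
tcp_rot: [3.141, 0.001, -0.092]
contact_force: [0.6, -0.6, -1.3]
grip_width: 32.0
finger_force: 30.0
```

>>> carry_out(
  plan=[
    {"tx":0,"ty":0,"tz":0,"rx":0,"ry":0,"rz":0},
  ],
)

```text
time: 18.6
tool_pos: [508.9, 117.9, 141.2]
tcp_rot: [3.141, 0.001, -0.093]
contact_force: [0.8, -0.7, -0.6]
grip_width: 32.1
finger_force: 30.0
```

>>> carry_out(
  plan=[
    {"tx":1,"ty":1,"tz":-20,"rx":0,"ry":0,"rz":0},
    {"tx":0,"ty":0,"tz":-30,"rx":0,"ry":0,"rz":0},
    {"tx":0,"ty":0,"tz":-25,"rx":0,"ry":0,"rz":0},
    {"tx":0,"ty":0,"tz":-20,"rx":0,"ry":0,"rz":0},
    {"tx":0,"ty":0,"tz":-9,"rx":0,"ry":0,"rz":0},
    {"tx":0,"ty":0,"tz":-5,"rx":0,"ry":0,"rz":0},
    {"tx":0,"ty":0,"tz":-3,"rx":0,"ry":0,"rz":0},
    {"tx":0,"ty":0,"tz":-1,"rx":0,"ry":0,"rz":0},
    {"tx":0,"ty":0,"tz":0,"rx":0,"ry":0,"rz":0},
    {"tx":0,"ty":0,"tz":0,"rx":0,"ry":0,"rz":0},
  ],
)

```text
time: 19.6
tool_pos: [510.8, 120.2, 28.9]
tcp_rot: [-3.141, -0.001, -0.092]
contact_force: [0.3, 0.3, 0.1]
grip_width: 32.2
finger_force: 30.0
```

>>> carry_out(
  plan=[
    {"tx":0,"ty":0,"tz":-1.5,"rx":0,"ry":0,"rz":0},
    {"tx":0,"ty":0,"tz":0,"rx":0,"ry":0,"rz":0},
    {"tx":0,"ty":0,"tz":0,"rx":0,"ry":0,"rz":0},
  ],
)

```text
time: 19.9
tool_pos: [510.8, 120.2, 27.2]
tcp_rot: [-3.141, -0.001, -0.092]
contact_force: [0.5, -0.5, 4.4]
grip_width: 32.0
finger_force: 30.0
```

>>> carry_out(
  plan=[
    {"tx":0,"ty":0,"tz":0,"rx":0,"ry":0,"rz":0},
    {"tx":0,"ty":0,"tz":0,"rx":0,"ry":0,"rz":0},
    {"tx":0,"ty":0,"tz":0,"rx":0,"ry":0,"rz":0},
    {"tx":0,"ty":0,"tz":0,"rx":0,"ry":0,"rz":0},
    {"tx":0,"ty":0,"tz":0,"rx":0,"ry":0,"rz":0},
    {"tx":0,"ty":0,"tz":20,"rx":0,"ry":0,"rz":0},
    {"tx":0,"ty":0,"tz":35,"rx":0,"ry":0,"rz":0},
    {"tx":0,"ty":0,"tz":40,"rx":0,"ry":0,"rz":0},
    {"tx":0,"ty":0,"tz":35,"rx":0,"ry":0,"rz":0},
    {"tx":0,"ty":0,"tz":0,"rx":0,"ry":0,"rz":0},
  ],
  gripper=0,
)

```text
time: 20.9
tool_pos: [513.1, 120.4, 161.6]
tcp_rot: [-3.14, -0.01, -0.092]
contact_force: [-0.5, -0.3, -0.3]
grip_width: 91.8
finger_force: 0.0
```

>>> carry_out(
  plan=[
    {"tx":-7,"ty":-35,"tz":0,"rx":0,"ry":0,"rz":0},
    {"tx":-7.5,"ty":-41,"tz":0,"rx":0,"ry":0,"rz":0},
    {"tx":-7.5,"ty":-41,"tz":0,"rx":0,"ry":0,"rz":0},
    {"tx":-7.5,"ty":-41,"tz":0,"rx":0,"ry":0,"rz":0},
    {"tx":-7.5,"ty":-41,"tz":0,"rx":0,"ry":0,"rz":0},
    {"tx":-7.5,"ty":-41,"tz":0,"rx":0,"ry":0,"rz":0},
    {"tx":-7.5,"ty":-41,"tz":0,"rx":0,"ry":0,"rz":0},
    {"tx":-7.5,"ty":-41,"tz":0,"rx":0,"ry":0,"rz":0},
    {"tx":-7.5,"ty":-41,"tz":0,"rx":0,"ry":0,"rz":0},
    {"tx":-7,"ty":-40,"tz":0,"rx":0,"ry":0,"rz":0},
    {"tx":-5,"ty":-27,"tz":0,"rx":0,"ry":0,"rz":0},
    {"tx":0,"ty":0,"tz":0,"rx":0,"ry":0,"rz":0},
  ],
)

```text
time: 22.1
tool_pos: [430.3, -313.1, 155.8]
tcp_rot: [3.141, 0.001, -0.096]
contact_force: [0.6, 0.9, -0.1]
grip_width: 92.2
finger_force: 0.0
```

>>> carry_out(
  plan=[
    {"tx":0,"ty":0,"tz":0,"rx":0,"ry":0,"rz":0},
    {"tx":0,"ty":0,"tz":0,"rx":0,"ry":0,"rz":0},
  ],
)

```text
time: 22.3
tool_pos: [431.3, -308.8, 156.2]
tcp_rot: [-3.141, 0.001, -0.091]
contact_force: [0.2, -0.2, 0.4]
grip_width: 91.7
finger_force: 0.0
```

```bash
python3 - <<'E'
from plant import bot
import cv2
for n in("top","side"): cv2.imwrite(f"pics/{n}2.png",bot.capture(n)[:,:,::-1])
a=cv2.imread("pics/top2.png")[195:295,165:301];b=cv2.imread("pics/side2.png")[165:250,265:360]
cv2.imwrite("pics/m2.png",cv2.resize(a,None,fx=5,fy=5,interpolation=cv2.INTER_CUBIC)); cv2.imwrite("pics/s2.png",cv2.resize(b,None,fx=6,fy=6,interpolation=cv2.INTER_CUBIC))
E
```

```text
(no output)
```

View pics/m2.png

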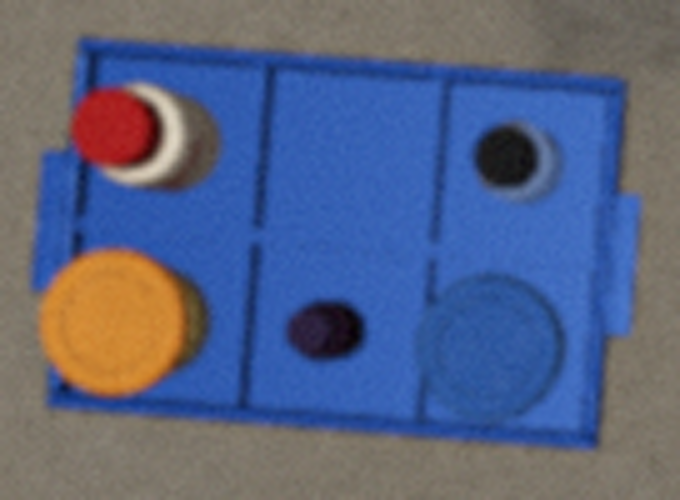

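View pics/s2.png

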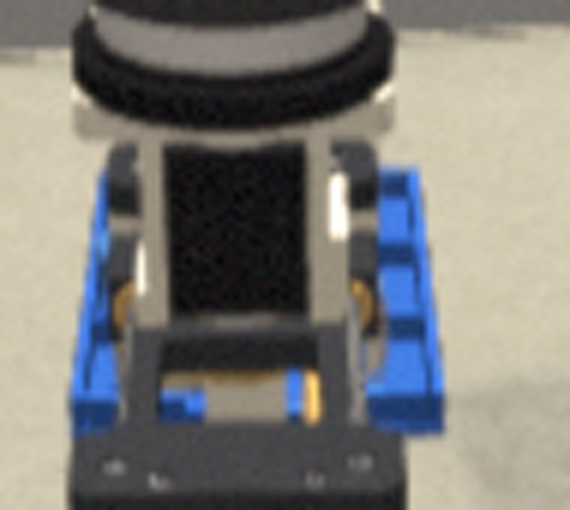

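All three bottles stand upright in their compartments: red cap at (115,127), black cap at (506,155), violet at (325,330). The cups are unmoved, with the blue lid still at (490,345). Now the white cup.

>>> carry_out(
  plan=[
    {"tx":0.5,"ty":-1.5,"tz":-25,"rx":0,"ry":0,"rz":0},
    {"tx":0,"ty":0,"tz":-35,"rx":0,"ry":0,"rz":0},
    {"tx":0,"ty":0,"tz":-35,"rx":0,"ry":0,"rz":0},
    {"tx":0,"ty":0,"tz":-25,"rx":0,"ry":0,"rz":0},
    {"tx":0,"ty":0,"tz":-13,"rx":0,"ry":0,"rz":0},
    {"tx":0,"ty":0,"tz":0,"rx":0,"ry":0,"rz":0},
    {"tx":0,"ty":0,"tz":0,"rx":0,"ry":0,"rz":0},
  ],
)

```text
time: 23.1
tool_pos: [432.5, -311.6, 24.6]
tcp_rot: [3.141, -0.001, -0.092]
contact_force: [0.1, 0.1, 0.0]
grip_width: 91.9
finger_force: 0.0
```

>>> carry_out(
  plan=[
    {"tx":0,"ty":0,"tz":0,"rx":0,"ry":0,"rz":0},
    {"tx":0,"ty":0,"tz":0,"rx":0,"ry":0,"rz":0},
    {"tx":0,"ty":0,"tz":0,"rx":0,"ry":0,"rz":0},
    {"tx":0,"ty":0,"tz":0,"rx":0,"ry":0,"rz":0},
    {"tx":0,"ty":0,"tz":0,"rx":0,"ry":0,"rz":0},
    {"tx":0,"ty":0,"tz":0,"rx":0,"ry":0,"rz":0},
    {"tx":0,"ty":0,"tz":0,"rx":0,"ry":0,"rz":0},
    {"tx":0,"ty":0,"tz":0,"rx":0,"ry":0,"rz":0},
  ],
  gripper=1,
)

```text
time: 23.9
tool_pos: [432.0, -311.5, 24.0]
tcp_rot: [3.141, -0.0, -0.092]
contact_force: [-0.1, 0.5, 4.1]
grip_width: 58.2
finger_force: 30.0
```

The width of 58.2 (readings run about 1 mm low) means the pads are catching the lid by their upper edge only. I'll regrip 15 mm higher, squarely on the lid.

>>> carry_out(
  plan=[
    {"tx":0,"ty":0,"tz":0,"rx":0,"ry":0,"rz":0},
    {"tx":0,"ty":0,"tz":0,"rx":0,"ry":0,"rz":0},
    {"tx":0,"ty":0,"tz":0,"rx":0,"ry":0,"rz":0},
    {"tx":0,"ty":0,"tz":0,"rx":0,"ry":0,"rz":0},
    {"tx":0,"ty":0,"tz":15,"rx":0,"ry":0,"rz":0},
    {"tx":0,"ty":0,"tz":3,"rx":0,"ry":0,"rz":0},
    {"tx":0,"ty":0,"tz":0,"rx":0,"ry":0,"rz":0},
    {"tx":0,"ty":0,"tz":0,"rx":0,"ry":0,"rz":0},
  ],
  gripper=0.1,
)

```text
time: 24.7
tool_pos: [431.7, -311.3, 41.4]
tcp_rot: [-3.142, 0.0, -0.092]
contact_force: [0.2, 0.6, 0.3]
grip_width: 82.8
finger_force: 0.0
```

>>> carry_out(
  plan=[
    {"tx":0,"ty":0,"tz":0,"rx":0,"ry":0,"rz":0},
    {"tx":0,"ty":0,"tz":0,"rx":0,"ry":0,"rz":0},
    {"tx":0,"ty":0,"tz":0,"rx":0,"ry":0,"rz":0},
    {"tx":0,"ty":0,"tz":0,"rx":0,"ry":0,"rz":0},
    {"tx":0,"ty":0,"tz":0,"rx":0,"ry":0,"rz":0},
    {"tx":0,"ty":0,"tz":0,"rx":0,"ry":0,"rz":0},
    {"tx":0,"ty":0,"tz":0,"rx":0,"ry":0,"rz":0},
    {"tx":0,"ty":0,"tz":0,"rx":0,"ry":0,"rz":0},
  ],
  gripper=1,
)

```text
time: 25.5
tool_pos: [431.8, -311.4, 41.7]
tcp_rot: [3.142, 0.0, -0.092]
contact_force: [0.5, 0.3, -1.3]
grip_width: 58.0
finger_force: 30.0
```

>>> carry_out(
  plan=[
    {"tx":0,"ty":0,"tz":20,"rx":0,"ry":0,"rz":0},
    {"tx":0,"ty":0,"tz":35,"rx":0,"ry":0,"rz":0},
    {"tx":0,"ty":0,"tz":45,"rx":0,"ry":0,"rz":0},
    {"tx":0,"ty":0,"tz":35,"rx":0,"ry":0,"rz":0},
    {"tx":0,"ty":20,"tz":5,"rx":0,"ry":0,"rz":0},
    {"tx":0,"ty":35,"tz":0,"rx":0,"ry":0,"rz":0},
    {"tx":0,"ty":40,"tz":0,"rx":0,"ry":0,"rz":0},
    {"tx":0,"ty":40,"tz":0,"rx":0,"ry":0,"rz":0},
    {"tx":0,"ty":40,"tz":0,"rx":0,"ry":0,"rz":0},
    {"tx":0,"ty":40,"tz":0,"rx":0,"ry":0,"rz":0},
    {"tx":0,"ty":40,"tz":0,"rx":0,"ry":0,"rz":0},
    {"tx":0,"ty":40,"tz":0,"rx":0,"ry":0,"rz":0},
  ],
)

```text
time: 26.7
tool_pos: [430.8, -14.3, 181.1]
tcp_rot: [-3.141, 0.001, -0.092]
contact_force: [0.3, -0.3, -1.0]
grip_width: 58.2
finger_force: 30.0
```

>>> carry_out(
  plan=[
    {"tx":3,"ty":40,"tz":0,"rx":0,"ry":0,"rz":0},
    {"tx":0,"ty":40,"tz":0,"rx":0,"ry":0,"rz":0},
    {"tx":0,"ty":30,"tz":0,"rx":0,"ry":0,"rz":0},
    {"tx":0,"ty":20,"tz":0,"rx":0,"ry":0,"rz":0},
    {"tx":0,"ty":13,"tz":0,"rx":0,"ry":0,"rz":0},
    {"tx":0,"ty":0,"tz":0,"rx":0,"ry":0,"rz":0},
    {"tx":0,"ty":0,"tz":0,"rx":0,"ry":0,"rz":0},
    {"tx":0,"ty":0,"tz":0,"rx":0,"ry":0,"rz":0},
  ],
)

```text
time: 27.5
tool_pos: [434.8, 125.7, 181.6]
tcp_rot: [3.141, 0.0, -0.093]
contact_force: [0.9, -1.0, -0.8]
grip_width: 58.3
finger_force: 30.0
```

Go down to 119.

>>> carry_out(
  plan=[
    {"tx":0,"ty":0.8,"tz":-15,"rx":0,"ry":0,"rz":0},
    {"tx":0,"ty":0,"tz":-20,"rx":0,"ry":0,"rz":0},
    {"tx":0,"ty":0,"tz":-15,"rx":0,"ry":0,"rz":0},
    {"tx":0,"ty":0,"tz":-6,"rx":0,"ry":0,"rz":0},
    {"tx":0,"ty":0,"tz":-4,"rx":0,"ry":0,"rz":0},
    {"tx":0,"ty":0,"tz":-2,"rx":0,"ry":0,"rz":0},
    {"tx":0,"ty":0,"tz":0,"rx":0,"ry":0,"rz":0},
    {"tx":0,"ty":0,"tz":0,"rx":0,"ry":0,"rz":0},
    {"tx":0,"ty":0,"tz":0,"rx":0,"ry":0,"rz":0},
  ],
)

```text
time: 28.4
tool_pos: [435.1, 127.4, 120.2]
tcp_rot: [-3.141, -0.001, -0.092]
contact_force: [1.2, -0.8, -0.9]
grip_width: 58.3
finger_force: 30.0
```

>>> carry_out(
  plan=[
    {"tx":0,"ty":-0.5,"tz":-1.5,"rx":0,"ry":0,"rz":0},
    {"tx":0,"ty":0,"tz":-1,"rx":0,"ry":0,"rz":0},
    {"tx":0,"ty":0,"tz":0,"rx":0,"ry":0,"rz":0},
    {"tx":0,"ty":0,"tz":0,"rx":0,"ry":0,"rz":0},
  ],
)

```text
time: 28.8
tool_pos: [435.0, 126.9, 117.5]
tcp_rot: [3.142, -0.0, -0.092]
contact_force: [-0.5, -0.6, 2.3]
grip_width: 58.3
finger_force: 30.0
```

```bash
python3 - <<'E'
from plant import bot
import cv2
cv2.imwrite("pics/side3.png",bot.capture("side")[:,:,::-1])
b=cv2.imread("pics/side3.png")[130:260,240:380]
cv2.imwrite("pics/s3.png",cv2.resize(b,None,fx=4.5,fy=4.5,interpolation=cv2.INTER_CUBIC))
E
```

```text
(no output)
```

View pics/s3.png

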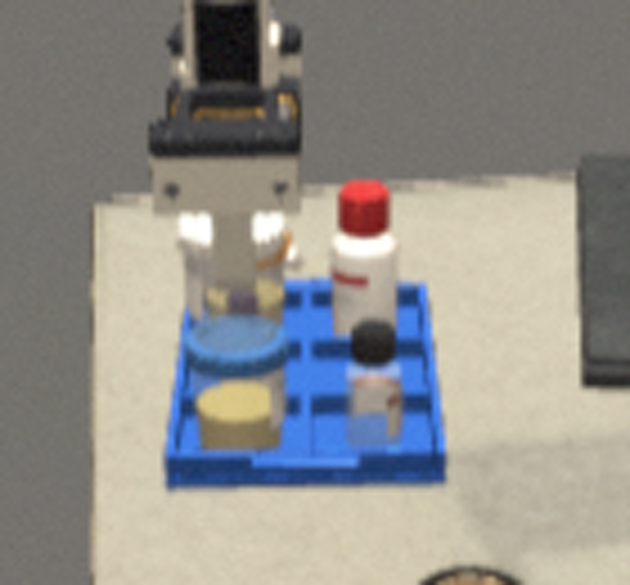

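The white cup (190–295, 210–320) sits squarely on the blue lid (238,345), and contact was felt at the expected height. I'll release.

>>> carry_out(
  plan=[
    {"tx":0,"ty":0,"tz":0,"rx":0,"ry":0,"rz":0},
    {"tx":0,"ty":0,"tz":0,"rx":0,"ry":0,"rz":0},
    {"tx":0,"ty":0,"tz":0,"rx":0,"ry":0,"rz":0},
    {"tx":0,"ty":0,"tz":0,"rx":0,"ry":0,"rz":0},
    {"tx":0,"ty":0,"tz":0,"rx":0,"ry":0,"rz":0},
    {"tx":0,"ty":0,"tz":10,"rx":0,"ry":0,"rz":0},
    {"tx":0,"ty":0,"tz":25,"rx":0,"ry":0,"rz":0},
    {"tx":0,"ty":0,"tz":35,"rx":0,"ry":0,"rz":0},
    {"tx":0,"ty":0,"tz":35,"rx":0,"ry":0,"rz":0},
    {"tx":0,"ty":0,"tz":0,"rx":0,"ry":0,"rz":0},
  ],
  gripper=0,
)

```text
time: 29.85
tool_pos: [437.4, 127.3, 227.3]
tcp_rot: [-3.14, -0.01, -0.092]
contact_force: [-0.0, 0.8, 0.6]
grip_width: 92.0
finger_force: 0.0
```

>>> carry_out(
  plan=[
    {"tx":0,"ty":-30,"tz":0,"rx":0,"ry":0,"rz":0},
    {"tx":0,"ty":-40,"tz":0,"rx":0,"ry":0,"rz":0},
    {"tx":0,"ty":-40,"tz":0,"rx":0,"ry":0,"rz":0},
    {"tx":0,"ty":-40,"tz":0,"rx":0,"ry":0,"rz":0},
    {"tx":0,"ty":-40,"tz":0,"rx":0,"ry":0,"rz":0},
    {"tx":0,"ty":-40,"tz":0,"rx":0,"ry":0,"rz":0},
    {"tx":0,"ty":-40,"tz":0,"rx":0,"ry":0,"rz":0},
    {"tx":0,"ty":-20,"tz":0,"rx":0,"ry":0,"rz":0},
    {"tx":0,"ty":0,"tz":0,"rx":0,"ry":0,"rz":0},
  ],
)

```text
time: 30.75
tool_pos: [434.6, -165.4, 222.0]
tcp_rot: [3.141, 0.0, -0.096]
contact_force: [-0.1, 0.1, -0.0]
grip_width: 91.6
finger_force: 0.0
```

```bash
python3 - <<'E'
from h import *
import cv2
for n in("top","side"): cv2.imwrite(f"pics/{n}4.png",bot.capture(n)[:,:,::-1])
a=cv2.resize(cv2.imread("pics/top4.png")[195:295,165:301],(544,400)); 
b=cv2.resize(cv2.imread("pics/side4.png"),(256,192))
c=np.zeros((600,800,3),np.uint8); c[:400,:544]=a
c[400:,:]=cv2.resize(cv2.imread("pics/top4.png")[180:300,160:520],(800,267))[:200]
c[:192,544:]=b; cv2.imwrite("pics/f.png",c)
print(proj("top",[435.2,126.8,146]))
E
```

```text
[257.40615174 264.10858478]
```

View pics/f.png

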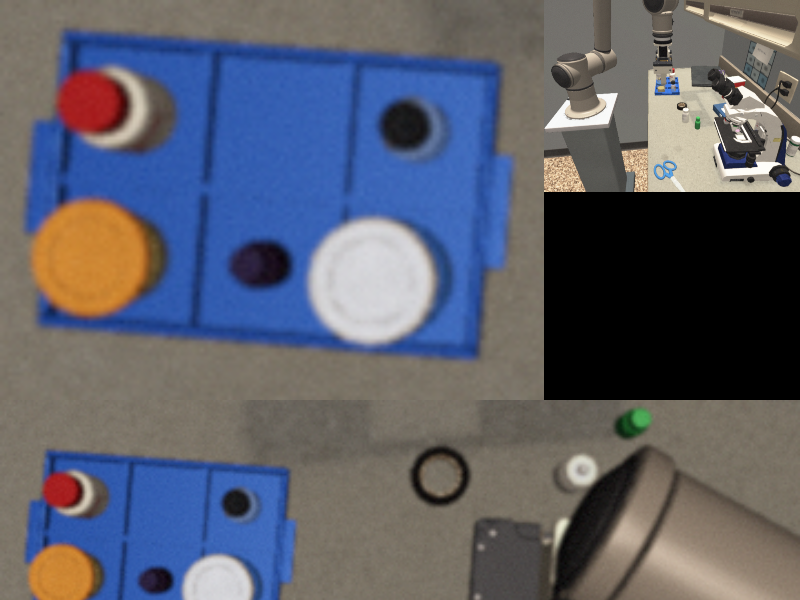

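The white lid is centred at about (257.9,264.9) px against (257.4,264.1) expected for a perfect stack, so it is off by under 2 mm. All bottles stand in place, and the tape, dropper and green bottle are untouched. Handing in.

```bash
python3 -c "
from plant import bot
print(bot.close_job())"
```

```text
the job is handed in; nothing more can be done
None
```

The caddy is set out as asked and handed in at about 31 s: all three bottles stand upright in their compartments, the white-lidded cup is stacked on the blue-lidded one within about 2 mm, and nothing else was moved.

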